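# Roll the tea caddy out from under the wall cabinet and set its brake

## Robot

A 6-joint arm with a two-finger parallel gripper is mounted at the origin on a cart in front of the work surface, level with it; the furniture and walls round the work are solid. World frame = base frame: x ahead of the robot, y to its left, z up, the work surface at z = 0. Lengths are in m, angles in degrees, forces in N, time in s.
With the tool pointing down it reaches from about 0.25 to 0.725 m from the base axis. Payload 9.7 kg.
Tool frame: the origin (TCP) lies between the finger pads; the fingertips stand 25 mm ahead of it and the grasp point (between the pads) lies 6 mm ahead of it; z points along the fingers, y is the line along which they close (so a half turn about z gives the same grasp; the last joint's range is limited). The gripper opens to 85 mm and grips with 20 to 120 N. Pads are 22 mm wide; open, the fingers measure 114 mm over their backs; the gripper's body (76 mm by 85 mm) begins 54 mm behind the grasp point. The pads swing forward as they close: fully open they stand 13 mm farther back than shut.
Start: joints at [-70.187, 4.979, 10.078, 95.1, 0, 90], TCP at [0.186, -0.517, 0.256] pointing down, gripper open.
Joint ranges: [-179.16, 179.16], [-48.56, 103.87], [-65.8, 70.77], [-126.05, 130.52], [-82.76, 87.17], [-180, 180]. Speed limits (degrees/s): [127.2, 127.2, 147.25, 180, 180, 180].

## Interface

Orientations are given as [roll, pitch, yaw] about the fixed x, y, z axes, in that order (R = Rz(yaw) Ry(pitch) Rx(roll)).
In Python, from workcell import bot gives the robot as it stands.
- The arm moves only by the shell command python3 drive.py [FORCE], which reads ROWS from standard input. ROWS is a JSON object whose key "segments" holds a list of rows, 1 to 5 of them, each of 5 numbers: dx, dy, dz in cm, then a turn about the tool's z in units of 2 degrees, then the finger opening in m; each row is the pose to reach, as a shift and turn from the pose commanded when the command began, along the tool's axes at that moment; what a row does not reach only later rows make up. A row lasts 1/12 s, in which the tool goes at most 0.0417 m and 7.16 degrees, less where a joint would pass 70% of its speed; a pose out of reach is approached as far as the arm can. The fingers move at their own pace and stop on an object; FORCE is the grip in N (left out, the last holds). Time passes only in rows, so rows that do not move let the fingers close. It prints the time, the measured TCP pose, the force, the opening and the grip force at its end. Input that does not fit is refused with a message, and nothing moves.
- bot.get_obs(): the state, without advancing time (a new reading comes with each control period).
- bot.camera(name): name is "side" or "top"; returns the picture (400x640x3 uint8, blue, green, red); there is no depth.
- bot.camera_info(name): a dict with "mtx" (3x3 intrinsics, pixels), "k1" (the pictures are not rectified: a ray, as slopes to the right and down, at radius r is drawn at 1 + k1 r^2 times it, then the intrinsics apply), "extrinsics" (4x4, takes a point from camera to world coordinates). Camera axes: x right, y down, z forward; pixel columns grow to the right and rows downward; lengths in m; the calibration is good to about 2 mm. A picture is of the moment at which its call begins. camera_info takes no time and is no camera call.
- bot.job_done(): hands the job in; it is judged then, once.
The state is a dict: "time": time; "q": joint angles; "qd": joint speeds; "joint_efforts": joint torques, N m; "ee_pos": TCP position; "tcp_rot": TCP orientation; "wrist_force": force on the tool from outside, world axes, zero at the start; "torque": the same for the moment, N m; "opening": finger opening in m; "grasp_force": force on a finger pad.
Only numpy, scipy, OpenCV 4.12 (cv2) and the standard library are available. Lean on these libraries where they do the work, as an engineer would, in place of code of your own. Each camera call takes 0.05 s, during which the arm holds its last target. There are 200 camera calls.

## Task

The wooden tea caddy is parked under the wall cabinet with its brake on, where the lids cannot be lifted. Flick its red brake pedal up to release the brake, roll the caddy out by its steel pull bar until the jar and the canister on it are both entirely out from under the cabinet, with no part of the caddy past the worktop's front edge, then push the pedal all the way down so that the brake locks. Keep the jar and the canister standing on the caddy and leave everything else where it is.

Things in the scene. Friction and masses are not known exactly. Their poses are not given: they have to be found in the camera images.
- caddy: Wooden tray, 1.8 kg with its steel chassis, on 4 small rollers that do not swivel: it rolls (about 4 N) along its own x only; brake on, it resists 10 N or more. Origin at worktop level; +x to its back, +y to the robot's left. Deck x -80 (front) to +90 mm, y +-130, top at z 32; rim 8 thick, up to z 40 in front, 48 elsewhere.
- pull_bar (a point): Middle of the steel pull bar (10 mm round, straight for 90 mm along the caddy's y) in front of the caddy, at caddy x -112, y -50, z 72 mm. 80 mm of room behind it to the jar and canister, nothing under it. Pinch it from above across the caddy's x. Axes as the caddy's.
- pedal (a joint): Brake pedal angle, hinge along the caddy's y: 0 = down, level, locked; 0.62 rad = raised, released. Over-centre: lifted at its end with about 3 N past about 0.3 rad it springs up to 0.62 by itself and stays; to lock, push the end down with 6 N or more (12 N does no harm) until it snaps to 0. Let go half way, it springs to the nearer end.
- pedal_pad (a point): Centre of the top of the pedal's red pad: 32 mm along the pedal, 26 wide (caddy's y), 10 thick, on an 18 mm wide steel arm pointing to the caddy's front. Pedal down: point at caddy x -111, y 85, z 61 mm, the pad from x -95 to -127. Pinch it across its width from above, or lift it from below. The frame tilts with the pedal.
- pedal_hinge (a point): The pedal's hinge axis, at caddy x = -47, y = 85, z = 55 mm; pedal_pad lies 64 mm in front of it and 6 mm above when down. Steel bracket 30 x 37 mm, 68 mm high around it. Axes as the caddy's.
- jar: Glass jar with grey lid and brown contents, 91 mm wide, 185 mm high; origin: centre of its underside, z up. Stands loose on the back part of the caddy's deck, left or right, behind the pedal or behind the bar.
- canister: Green round canister with lid, 97 mm wide, 130 mm high; origin: centre of its underside, z up. Stands loose beside the jar.
- cabinet_front (a point): A point on the lower front edge of the wall cabinet's doors; the edge runs along world y at x = 0.616, 438 mm above the worktop. What lies at greater x is under the cabinet; keep the arm in front of it. (The worktop front edge runs along y at x = 0.308.) Axes of the world.
- white_mug: White mug, 94 mm high, bystander to the right of the caddy (or in the dotted mug's place).
- dotted_mug: White mug with blue-grey dots, 94 mm high, bystander to the right of the caddy.
- lemon: Lemon on the blue chopping board, bystander.
- bowl: Pink bowl, 146 mm wide, bystander at the back.

How it is judged (in metres and radians):
On the way, in this order (a step that is already met when the one before it is completed fails the run):
1. the pedal is raised to its upper stop and the brake released (value of joint pedal above 0.52 rad), for 0.2 s.
2. with the brake off, the jar and the canister are both brought out from under the cabinet (value of joint pedal above 0.45 rad and world x of jar below 0.571 m and world x of canister below 0.568 m), for 0.1 s.
At the end, for the whole second after the job is handed in: The pedal is fully down (under 0.06 rad); jar and canister stand upright on the caddy, wholly in front of the cabinet's front edge (x = 0.616); no part of the caddy is past the worktop's front edge (x = 0.308); the caddy is at rest (value of joint pedal below 0.06 rad and world x of jar below 0.571 m and world x of canister below 0.568 m and world x of pull_bar above 0.313 m and world x of pedal_pad above 0.324 m and linear speed of caddy below 0.01 m/s and angle between caddy's own z axis and vertical below 0.04 rad and angle between each of jar, canister's own z axis and vertical below 0.1 rad and z of jar in the frame of caddy between 0.025 and 0.045 m and z of canister in the frame of caddy between 0.025 and 0.045 m); the robot touches nothing.
It fails at once if the jar or the canister tips over (0.3 rad) (angle between any of jar, canister's own z axis and vertical above 0.3 rad).
It fails at once if a mug, the lemon or the bowl is moved by more than 30 mm (distance of any of white_mug, dotted_mug, lemon, bowl from where it was at the start of the episode above 0.03 m).
It also fails if it takes over 58 s, if anything falls off the work surface, if the arm or the gripper's body presses on something with over 40 N, if the wrist force passes 120 N, or if a joint passes its speed limit or range.

## Working session

There is one attempt and no reset: what is moved stays moved. The work goes in short steps, Python scripts to look and compute and a shell command to move; the robot and the scene stay as the last step left them, time stands still between calls to the robot, and variables do not carry over. Pictures are saved under pics/ and viewed, at most 10 in all, crops included, and the job is handed in when it is done.

```bash
ls; mkdir -p pics
python3 - <<'E'
from workcell import bot
import cv2,numpy as np
np.set_printoptions(precision=4,suppress=True)
for n in("side","top"):
    cv2.imwrite(f"pics/{n}0.png",bot.camera(n)); i=bot.camera_info(n); print(n,i)
o=bot.get_obs();print(o)
E
```

```text
drive.py
pics
workcell.py
side {'mtx': array([[493.9618,   0.    , 318.0274],
       [  0.    , 493.9618, 200.1254],
       [  0.    ,   0.    ,   1.    ]]), 'k1': -0.1045982663231304, 'extrinsics': array([[ 0.8944, -0.1948,  0.4027, -0.1189],
       [-0.4469, -0.3485,  0.8239, -1.4674],
       [-0.0201, -0.9168, -0.3988,  0.9746],
       [ 0.    ,  0.    ,  0.    ,  1.    ]])}
top {'mtx': array([[385.8135,   0.    , 317.159 ],
       [  0.    , 385.8135, 195.0428],
       [  0.    ,   0.    ,   1.    ]]), 'k1': -0.05005416809220781, 'extrinsics': array([[-0.0241, -0.9877,  0.1543,  0.363 ],
       [-0.998 ,  0.0147, -0.0616,  0.0726],
       [ 0.0586, -0.1555, -0.9861,  1.6273],
       [ 0.    ,  0.    ,  0.    ,  1.    ]])}
{'time': 0.1, 'q': array([-70.1878,   5.0088,  10.0382,  95.0987,  -0.0003,  89.9992]), 'qd': array([ 0.0861, -0.1074,  0.1571, -0.0301,  0.0337,  0.0673]), 'joint_efforts': array([  0.    , -52.156 ,  46.5656,   0.016 ,  -0.    ,   0.    ]), 'ee_pos': array([ 0.1864, -0.5173,  0.2556]), 'tcp_rot': array([-179.9306,    0.0003,   19.8129]), 'wrist_force': array([0.1764, 0.5462, 0.0741]), 'torque': array([ 0.0555,  0.0247, -0.0525]), 'grasp_force': 0.0, 'opening': 0.0855641209755447}
```

View pics/side0.png

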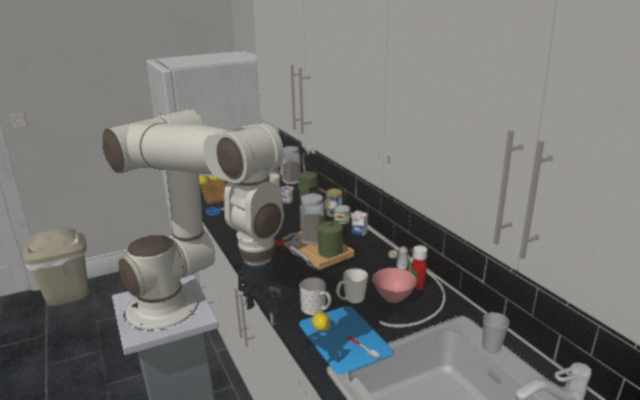

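View pics/top0.png

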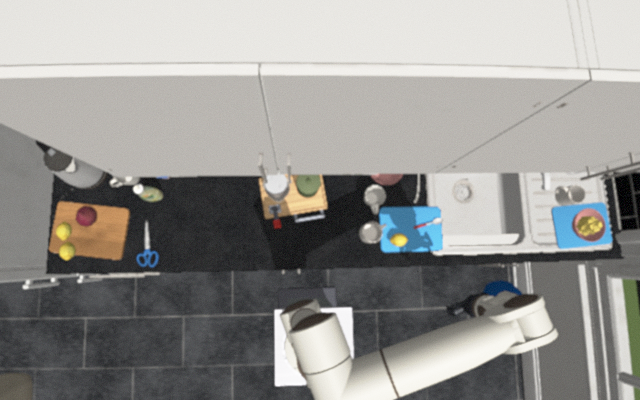

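The side view shows the caddy near (325,250), partly behind the gripper. In the top view the pedal is at about (277,222), the bar at (308,217), the jar at left and the canister at right. I'll zoom in on both.

Run:
```python
import cv2,numpy as np
s=cv2.imread("pics/side0.png")[180:280,250:380];t=cv2.imread("pics/top0.png")[150:250,245:345]
f=lambda a,k:cv2.resize(a,None,fx=k,fy=k,interpolation=cv2.INTER_CUBIC)
a=f(s,3);b=f(t,4)
c=np.zeros((400,800,3),np.uint8);c[:300,:390]=a;c[:400,400:]=b
cv2.imwrite("pics/crop.png",np.clip(c*1.3,0,255))
```

```text
[ WARN:0@0.034] global loadsave.cpp:1063 imwrite_ Unsupported depth image for selected encoder is fallbacked to CV_8U.
```

View pics/crop.png

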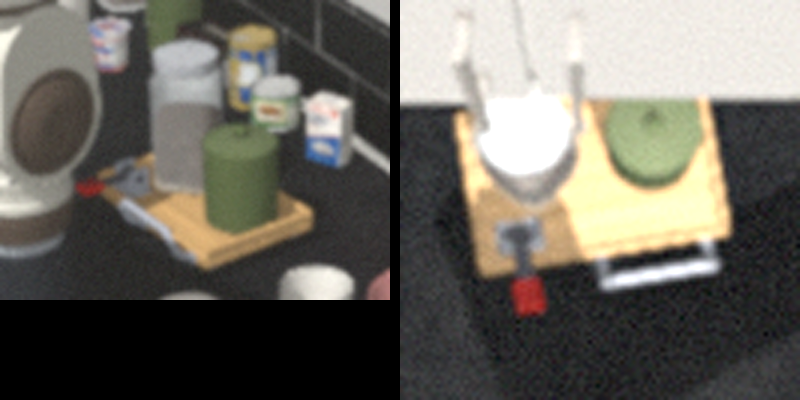

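The left crop shows the caddy with the pad at crop (90,188), partly hidden by the wrist. The right crop shows the red pad at (529,296), bar ends at (603,283) and (718,268), and front rim corners at (481,276) and (731,236). Next I'll compute positions from these.

```bash
cat > h.py <<'E'
from workcell import bot
import cv2,numpy as np
np.set_printoptions(precision=4,suppress=True)
I={n:bot.camera_info(n) for n in("side","top")}
def ray(n,p):
    i=I[n];d=np.array([i["k1"],0,0,0,0.])
    s=cv2.undistortPoints(np.array([[p]],float),i["mtx"],d)[0,0]
    E=i["extrinsics"];r=E[:3,:3]@[s[0],s[1],1];return E[:3,3],r/np.linalg.norm(r)
def onz(n,p,z):
    o,r=ray(n,p);return o+r*(z-o[2])/r[2]
def tri(ps,pt):
    a,u=ray("side",ps);b,v=ray("top",pt)
    k=np.linalg.lstsq(np.c_[u,-v],b-a,rcond=None)[0]
    P,Q=a+k[0]*u,b+k[1]*v;return (P+Q)/2,np.linalg.norm(P-Q)
def red(im,x0,x1,y0,y1):
    h=cv2.cvtColor(im,cv2.COLOR_BGR2HSV);m=((h[...,0]<8)|(h[...,0]>172))&(h[...,1]>150)&(h[...,2]>50)
    m2=np.zeros(m.shape,np.uint8);m2[y0:y1,x0:x1]=m[y0:y1,x0:x1]
    ys,xs=np.nonzero(m2);return (xs.mean(),ys.mean(),len(xs),xs.min(),xs.max(),ys.min(),ys.max())
E
python3 - <<'E'
from h import *
t=cv2.imread("pics/top0.png");s=cv2.imread("pics/side0.png")
rt=red(t,260,295,205,240);rs=red(s,265,300,230,255);print(rt,rs)
print("pad@61",onz("top",rt[:2],.058)); print("pad tri",tri(rs[:2],rt[:2]))
c=lambda u,v:(245+(u-400)/4-.4,150+v/4-.4)
L,R=onz("top",c(603,283),.072),onz("top",c(718,268),.072)
fl,fr=onz("top",c(481,276),.04),onz("top",c(731,236),.04)
print("bar",L,R,np.linalg.norm(L-R),"mid",(L+R)/2);print("front",fl,fr,np.linalg.norm(fl-fr))
d=(L-R)[:2];print("yaw bar",np.degrees(np.arctan2(-d[0],d[1])))
d=(fl-fr)[:2];print("yaw front",np.degrees(np.arctan2(-d[0],d[1])))
E
```

```text
(np.float64(276.72727272727275), np.float64(223.6969696969697), 66, np.int64(273), np.int64(281), np.int64(220), np.int64(228)) (np.float64(280.0), np.float64(242.52173913043478), 23, np.int64(276), np.int64(284), np.int64(241), np.int64(244))
pad@61 [0.4933 0.1416 0.058 ]
pad tri (array([0.4953, 0.1415, 0.0503]), np.float64(0.002754691271836344))
bar [0.5043 0.066  0.072 ] [ 0.5173 -0.0507  0.072 ] 0.11742721136054851 mid [0.5108 0.0076 0.072 ]
front [0.5167 0.1908 0.04  ] [ 0.5536 -0.0677  0.04  ] 0.26108522379118276
yaw bar 6.392068744205489
yaw front 8.143800365188083
```

```bash
cat >> h.py <<'E'
from scipy.spatial.transform import Rotation as Ro
def plan(x,y,z,yaw=None):
    o=bot.get_obs();R=Ro.from_euler("xyz",o["tcp_rot"],degrees=True).as_matrix()
    s=R.T@(np.array([x,y,z])-o["ee_pos"]);print("shift",s,"turn",None if yaw is None else (o["tcp_rot"][2]-yaw), "(tool z is down: +turn = -yaw)","t",o["time"])
E
python3 - <<'E'
from h import *
c=lambda u,v:(245+(u-400)/4-.4,150+v/4-.4)
print("jar lid",onz("top",c(527,140),.217),"can lid",onz("top",c(653,135),.162))
plan(.40,.10,.256,8.1)
E
```

```text
jar lid [0.625  0.1348 0.217 ] can lid [0.6385 0.0159 0.162 ]
shift [ 0.4102 -0.5083  0.0003] turn 11.71292862104899 (tool z is down: +turn = -yaw) t 0.1
```

Careful with the scale: shifts go in cm and turns go in units of 2 degrees. That gives: 0.125 m is 12.5, 0.1 m is 10.

```bash
echo '{"segments":[[2.5,-3.1,0,0,0.06],[5,-6.2,0,0,0.06],[7.5,-9.3,0,0,0.06],[10,-12.4,0,0,0.06],[12.5,-15.5,0,0,0.06]]}' | python3 drive.py
echo '{"segments":[[2.5,-3.1,0,0,0.06],[5,-6.2,0,0,0.06],[7.5,-9.3,0,0,0.06],[10,-12.4,0,0,0.06],[12.5,-15.5,0,0,0.06]]}' | python3 drive.py
echo '{"segments":[[2.5,-3.1,0,0,0.06],[5,-6.2,0,0,0.06],[7.5,-9.3,0,0,0.06],[10,-12.4,0,0,0.06],[12.5,-15.5,0,0,0.06]]}' | python3 drive.py
echo '{"segments":[[1.5,-2,0,3,0.06],[3,-4,0,5.85,0.06],[3,-4,0,5.85,0.06]]}' | python3 drive.py
python3 - <<'E'
from h import *
s=bot.camera("side");t=bot.camera("top")
a=cv2.resize(s[200:290,230:360],None,fx=3,fy=3,interpolation=2);b=cv2.resize(t[160:260,245:345],None,fx=4,fy=4,interpolation=2)
c=np.zeros((400,800,3),np.uint8);c[:270,:390]=a;c[:400,400:]=b
cv2.imwrite("pics/c1.png",cv2.convertScaleAbs(c,alpha=1.3))
rt=red(t,260,295,205,240);rs=red(s,255,300,225,260);print(rt,rs,tri(rs[:2],rt[:2]))
plan(.493,.1415,.14,8.1)
E
```

```text
time: 0.52
ee_pos: [0.2514, -0.3275, 0.2558]
tcp_rot: [-180.0, 0.0, 19.8]
wrist_force: [0.4, 1.3, 0.6]
opening: 0.0601
grasp_force: 0.0
time: 0.93
ee_pos: [0.3164, -0.1392, 0.2562]
tcp_rot: [180.0, -0.0, 19.8]
wrist_force: [0.3, -0.0, -0.4]
opening: 0.0601
grasp_force: 0.0
time: 1.35
ee_pos: [0.3816, 0.0493, 0.2563]
tcp_rot: [180.0, -0.0, 19.8]
wrist_force: [1.3, -1.0, -0.1]
opening: 0.0597
grasp_force: 0.0
time: 1.6
ee_pos: [0.401, 0.0734, 0.2555]
tcp_rot: [-179.0, 0.1, 9.9]
wrist_force: [-0.3, -0.7, -0.3]
opening: 0.06
grasp_force: 0.0
(np.float64(275.7692307692308), np.float64(220.46153846153845), 13, np.int64(273), np.int64(279), np.int64(220), np.int64(221)) (np.float64(279.6666666666667), np.float64(242.3939393939394), 33, np.int64(276), np.int64(284), np.int64(240), np.int64(245)) (array([0.5029, 0.1474, 0.0471]), np.float64(0.009818022159588713))
shift [ 0.1036 -0.0513  0.1166] turn 1.4864127950187882 (tool z is down: +turn = -yaw) t 1.7
```

View pics/c1.png

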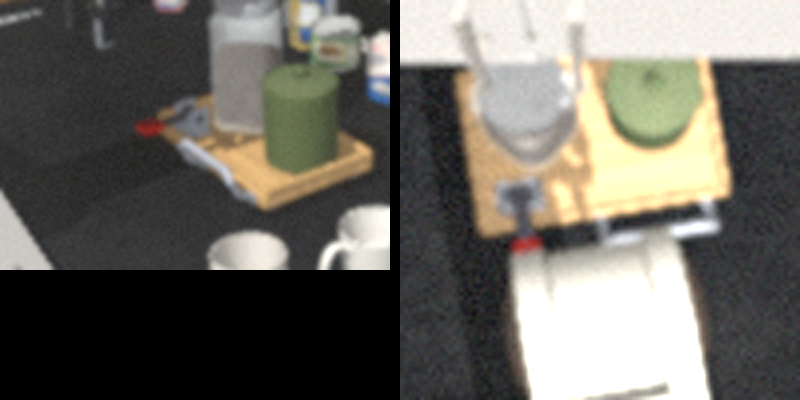

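Left crop: the pad is now clear of the arm at crop (150,128), with bar ends at about (184,146) and (240,190). I'll check the heights of the bar and pad from the two views.

Run:
```python
from h import *
print(tri((279.67,242.4),(276.73,223.7)))
c=lambda u,v:(245+(u-400)/4-.4,150+v/4-.4); d=lambda u,v:(230+u/3-.3,200+v/3-.3)
print(tri(d(184,146),c(603,283)),tri(d(240,190),c(718,268)))
```

```text
(array([0.4946, 0.1416, 0.051 ]), np.float64(0.0015413419483189487))
(array([0.5081, 0.065 , 0.0578]), np.float64(0.005350487997572954)) (array([ 0.5254, -0.0547,  0.0501]), np.float64(0.01250365059005402))
```

Scaled: 0.1166 m is 11.66, 0.1036 m is 10.36.

```bash
echo '{"segments":[[2.5,-1.2,2,0,0.055],[5.2,-2.6,5,0,0.055],[8,-4,8,0,0.055],[10.36,-5.13,11.66,0,0.055],[10.36,-5.13,11.66,0,0.055]]}' | python3 drive.py 40
python3 - <<'E'
from h import *
plan(.493,.1415,.062,8.1)
s=bot.camera("side")
cv2.imwrite("pics/c2.png",cv2.convertScaleAbs(cv2.resize(s[190:290,230:360],None,fx=5,fy=5,interpolation=2),alpha=1.3))
E
```

```text
time: 2.12
ee_pos: [0.4994, 0.1132, 0.1375]
tcp_rot: [-177.9, 0.2, 11.7]
wrist_force: [-0.4, 0.0, -0.1]
opening: 0.0551
grasp_force: 0.0
shift [-0.0003 -0.0262  0.0765] turn 3.6133631831582846 (tool z is down: +turn = -yaw) t 2.1167
```

View pics/c2.png

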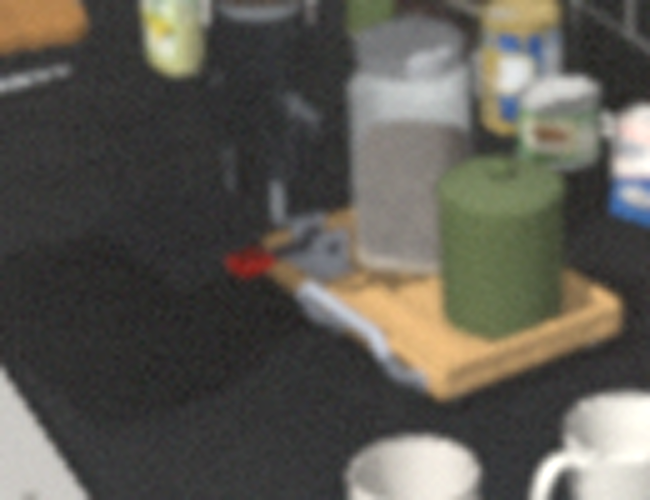

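The picture shows the gripper behind and above the pedal, with the fingers at about (275,200) and the pad at (250,262). The pose is off and the tool is tilted, so I'll check the joints.

```bash
python3 - <<'E'
from h import *
o=bot.get_obs();print(o["q"],o["qd"],o["ee_pos"],o["tcp_rot"],o["wrist_force"])
E
echo '{"segments":[[0,0,0,0,0.055],[0,0,0,0,0.055]]}' | python3 drive.py
python3 - <<'E'
from h import *
o=bot.get_obs();print(o["q"],o["qd"],o["ee_pos"],o["tcp_rot"])
E
```

```text
[ 11.7734  -0.5433  -9.0414  81.8494   2.1833 179.9769] [-0.4446 -2.6676  0.3871  5.2614 -0.5403 -0.0219] [0.4992 0.1142 0.135 ] [-177.8165    0.3466   11.7965] [-1.4133 -0.8854 -4.0661]
time: 2.33
ee_pos: [0.4986, 0.1135, 0.1414]
tcp_rot: [-177.9, 0.0, 11.8]
wrist_force: [0.0, 0.3, 0.6]
opening: 0.0549
grasp_force: 0.0
[ 11.7433  -0.9982  -8.7818  82.2645   2.1342 179.9606] [ 0.0967 -1.3651  0.9025  0.0394  0.0216 -0.0799] [0.4986 0.1135 0.1414] [-177.8657    0.0466   11.7826]
```
Joint 6 at +180 limit. Need a half-turn: yaw = 8.1-180 → j6 about -0? q6 = at q1=11.77,yaw 11.8, q6=180. So yaw=q1 - q6+180. For yaw 8.1 at q1=16: q6=188 → out. Use half turn: yaw=188.1: q6=8. So need to turn +180 yaw i.e. turn -180 in q6. 25 rows at 7.16 = 2 s. Turn tool z +turn = -yaw? R_tool: roll 180, turning +a about tool z (down) decreases yaw. q6 increases with -yaw?? yaw= q1-q6+180: start: q1=-70,q6=90 → 19.8 ✓.. So +turn = +q6. Need turn −172ish. Also bar later needs yaw 98 or -82: q6 = 180+q1-yaw= for yaw 98, q1~1: 83. Good.

Joint 6 is at its +180 limit, so I'll use the equivalent half-turned grasp.

Scaled: -35 degrees is -17.5.

```bash
for i in 1; do :; done
echo '{"segments":[[0,0,0,-3.5,0.055],[0,0,0,-7,0.055],[0,0,0,-10.5,0.055],[0,0,0,-14,0.055],[0,0,0,-17.5,0.055]]}' | python3 drive.py >/dev/null
echo '{"segments":[[0,0,0,-3.5,0.055],[0,0,0,-7,0.055],[0,0,0,-10.5,0.055],[0,0,0,-14,0.055],[0,0,0,-17.5,0.055]]}' | python3 drive.py >/dev/null
echo '{"segments":[[0,0,0,-3.5,0.055],[0,0,0,-7,0.055],[0,0,0,-10.5,0.055],[0,0,0,-14,0.055],[0,0,0,-17.5,0.055]]}' | python3 drive.py >/dev/null
echo '{"segments":[[0,0,0,-3.5,0.055],[0,0,0,-7,0.055],[0,0,0,-10.5,0.055],[0,0,0,-14,0.055],[0,0,0,-17.5,0.055]]}' | python3 drive.py
echo '{"segments":[[0,0,0,-3.5,0.055],[0,0,0,-7,0.055],[0,0,0,-10.5,0.055],[0,0,0,-14,0.055],[0,0,0,-17.5,0.055]]}' | python3 drive.py
```

Run:
```python
from h import *
plan(.493,.1415,.13,8.1-180);o=bot.get_obs();print(o["q"],o["ee_pos"],o["tcp_rot"])
```

```text
time: 4.0
ee_pos: [0.499, 0.1138, 0.1431]
tcp_rot: [178.3, -1.3, 152.2]
wrist_force: [-0.1, -0.9, 0.4]
opening: 0.0552
grasp_force: 0.0
time: 4.42
ee_pos: [0.499, 0.1138, 0.1431]
tcp_rot: [177.9, -0.0, -172.8]
wrist_force: [-0.8, 0.2, 0.1]
opening: 0.0547
grasp_force: 0.0
shift [0.0025 0.0277 0.0141] turn -0.9494780394284419 (tool z is down: +turn = -yaw) t 4.4167
[11.7565 -1.1282 -8.7283 82.2563  2.1425  4.6092] [0.499  0.1138 0.1431] [ 177.8529   -0.029  -172.8495]
```

Scaled: 0.0277 m is 2.77, 0.012 m is 1.2, -1 degrees is -0.5.

```bash
echo '{"segments":[[0.25,2.77,1.2,-0.5,0.055],[0.25,2.77,1.2,-0.5,0.055],[0.25,2.77,1.2,-0.5,0.055]]}' | python3 drive.py
python3 - <<'E'
from h import *
plan(.493,.1415,.062,8.1-180)
t=bot.camera("top");s=bot.camera("side")
a=cv2.resize(s[200:290,230:360],None,fx=3,fy=3,interpolation=2);b=cv2.resize(t[160:260,245:345],None,fx=4,fy=4,interpolation=2)
c=np.zeros((400,800,3),np.uint8);c[:270,:390]=a;c[:400,400:]=b
cv2.imwrite("pics/c3.png",cv2.convertScaleAbs(c,alpha=1.5))
E
```

```text
time: 4.67
ee_pos: [0.4928, 0.1421, 0.1313]
tcp_rot: [177.8, -0.1, -172.1]
wrist_force: [0.7, -1.0, 0.2]
opening: 0.0552
grasp_force: 0.0
shift [-0.0002 -0.0032  0.0692] turn -0.230913418289731 (tool z is down: +turn = -yaw) t 4.6667
```

View pics/c3.png

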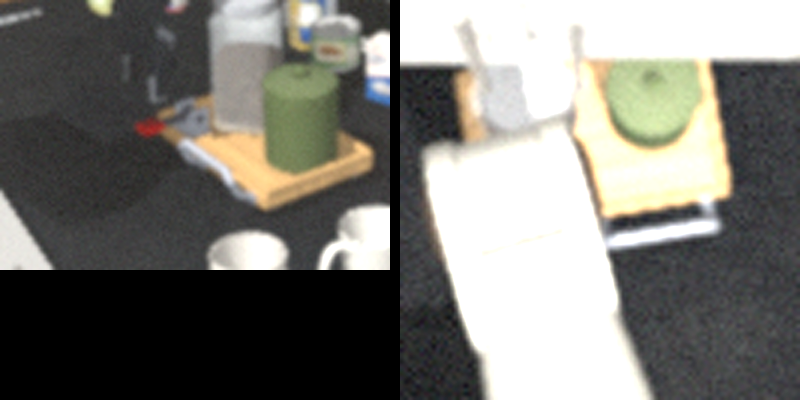

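The fingers hover above the pad at side crop (150,85) and the pad at (150,128) hasn't moved, so I'll descend and pinch.

Scaled: 0.069 m is 6.9, 0.055 m is 5.5.

```bash
echo '{"segments":[[0,-0.1,2,0,0.055],[0,-0.2,4,0,0.055],[0,-0.3,5.5,0,0.055],[0,-0.3,6.9,0,0.055],[0,-0.3,6.9,0,0.055]]}' | python3 drive.py
echo '{"segments":[[0,0,0,0,0.02],[0,0,0,0,0.01],[0,0,0,0,0.01],[0,0,0,0,0.01],[0,0,0,0,0.01]]}' | python3 drive.py 40
```

```text
time: 5.18
ee_pos: [0.492, 0.1406, 0.0587]
tcp_rot: [177.9, -0.3, -172.2]
wrist_force: [-0.6, -0.4, -1.2]
opening: 0.0548
grasp_force: 0.0
time: 5.6
ee_pos: [0.4937, 0.1419, 0.0619]
tcp_rot: [177.8, -0.1, -172.1]
wrist_force: [-2.2, -0.1, 6.6]
opening: 0.0254
grasp_force: 40.7
```

Pinched at 25 mm. Now lift along the pedal's arc.

```bash
echo '{"segments":[[-0.1,0,-1,0,0.01],[-0.3,0,-1.9,0,0.01],[-0.6,0,-2.8,0,0.01],[-1,0,-3.4,0,0.01],[-1.2,0,-3.7,0,0.01]]}' | python3 drive.py
echo '{"segments":[[0,0,0,0,0.01],[0,0,0,0,0.01],[0,0,0,0,0.01]]}' | python3 drive.py
python3 - <<'E'
from h import *
s=bot.camera("side")
cv2.imwrite("pics/c4.png",cv2.convertScaleAbs(cv2.resize(s[190:290,230:360],None,fx=5,fy=5,interpolation=2),alpha=1.5))
E
```

```text
time: 6.02
ee_pos: [0.5053, 0.1424, 0.0989]
tcp_rot: [177.8, -0.2, -172.1]
wrist_force: [-4.2, 5.1, -2.7]
opening: 0.0251
grasp_force: 40.3
time: 6.27
ee_pos: [0.5052, 0.1424, 0.0987]
tcp_rot: [177.8, -0.2, -172.1]
wrist_force: [-3.6, 4.4, 0.4]
opening: 0.0249
grasp_force: 40.6
```

View pics/c4.png

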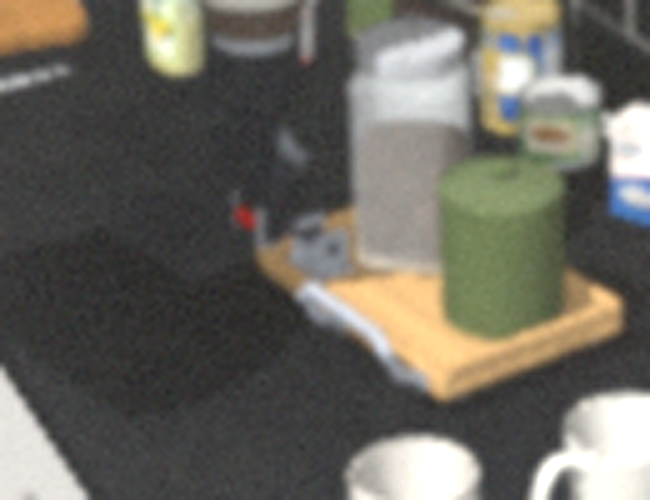

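The pad is up at (245,215) and the caddy hasn't moved. I'll release, rise, and turn 90° toward the bar.

```bash
echo '{"segments":[[0,0,0,0,0.055],[0,0,0,0,0.055],[0,0,0,0,0.055],[0,0,-2,0,0.055],[0,0,-5,0,0.055]]}' | python3 drive.py
echo '{"segments":[[2,0,-3,3.5,0.055],[2,0,-3,7,0.055],[2,0,-3,10.5,0.055],[2,0,-3,14,0.055],[2,0,-3,17.5,0.055]]}' | python3 drive.py >/dev/null
echo '{"segments":[[0,0,0,3.5,0.055],[0,0,0,7,0.055],[0,0,0,10.5,0.055],[0,0,0,14,0.055],[0,0,0,17.5,0.055]]}' | python3 drive.py
python3 - <<'E'
from h import *
plan(.5106,.0075,.14,98.1)
s=bot.camera("side")
r=red(s,255,300,220,260);print(r)
E
```

```text
time: 6.73
ee_pos: [0.5044, 0.1395, 0.1456]
tcp_rot: [177.9, -0.5, -172.1]
wrist_force: [0.2, -1.0, -0.8]
opening: 0.055
grasp_force: 0.0
time: 7.57
ee_pos: [0.4863, 0.1361, 0.1779]
tcp_rot: [179.4, -2.1, 117.5]
wrist_force: [-0.0, 0.2, 0.4]
opening: 0.0549
grasp_force: 0.0
shift [-0.1265 -0.0382  0.033 ] turn 19.42504820305932 (tool z is down: +turn = -yaw) t 7.5667
(np.float64(281.6923076923077), np.float64(232.73076923076923), 26, np.int64(278), np.int64(286), np.int64(230), np.int64(235))
```

Scaled: -0.1265 m is -12.65, -0.1 m is -10, 19.4 degrees is 9.7.

```bash
echo '{"segments":[[-3.5,-1,0,3.5,0.06],[-7,-2,0,7,0.06],[-10,-3,1,9.7,0.06],[-12.65,-3.8,2,9.7,0.06],[-12.65,-3.8,3,9.7,0.06]]}' | python3 drive.py
python3 - <<'E'
from h import *
t=bot.camera("top");s=bot.camera("side")
plan(.5106,.0075,.067,98.1)
a=cv2.resize(s[200:290,230:360],None,fx=3,fy=3,interpolation=2);b=cv2.resize(t[160:260,245:345],None,fx=4,fy=4,interpolation=2)
c=np.zeros((400,800,3),np.uint8);c[:270,:390]=a;c[:400,400:]=b
cv2.imwrite("pics/c5.png",cv2.convertScaleAbs(c,alpha=1.5))
E
```

```text
time: 8.03
ee_pos: [0.5121, 0.0039, 0.1423]
tcp_rot: [-179.9, -2.1, 98.4]
wrist_force: [0.6, 0.1, 0.5]
opening: 0.06
grasp_force: 0.0
shift [-0.0022  0.0003  0.0741] turn 0.37524794605219824 (tool z is down: +turn = -yaw) t 8.1333
```

View pics/c5.png

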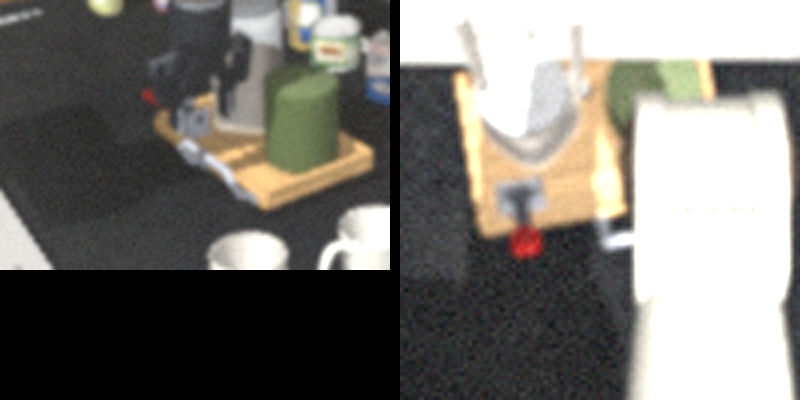

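The caddy hasn't moved. The bar's left end is at top crop (605,240), the pedal is raised at (527,242), and the fingers are above the bar. I'll descend and grip.

Scaled: 0.065 m is 6.5, 0.055 m is 5.5, 0.4 degrees is 0.2.

```bash
echo '{"segments":[[-0.1,0,2,0.2,0.06],[-0.2,0,4,0.2,0.06],[-0.2,0,5.5,0.2,0.06],[-0.2,0,6.5,0.2,0.06],[-0.2,0,6.5,0.2,0.06]]}' | python3 drive.py
echo '{"segments":[[0,0,0,0,0.02],[0,0,0,0,0.005],[0,0,0,0,0.002],[0,0,0,0,0.002],[0,0,0,0,0.002]]}' | python3 drive.py 60
echo '{"segments":[[0,0,0,0,0.002],[0,0,0,0,0.002]]}' | python3 drive.py
```

```text
time: 8.55
ee_pos: [0.5102, 0.0091, 0.0761]
tcp_rot: [-179.7, -2.2, 98.2]
wrist_force: [0.3, 0.2, -1.1]
opening: 0.06
grasp_force: 0.0
time: 8.97
ee_pos: [0.5122, 0.0085, 0.0788]
tcp_rot: [-180.0, -2.2, 98.1]
wrist_force: [2.8, 1.7, 2.9]
opening: 0.0079
grasp_force: 58.5
time: 9.13
ee_pos: [0.5122, 0.0085, 0.0787]
tcp_rot: [-180.0, -2.2, 98.1]
wrist_force: [3.7, 2.1, 5.9]
opening: 0.008
grasp_force: 58.8
```

Bar held. Pull gently along the caddy's x (tool −y).

Scaled: -0.024 m is -2.4, -0.018 m is -1.8.

```bash
echo '{"segments":[[0,-0.2,0,0,0.002],[0,-0.6,0,0,0.002],[0,-1.2,0,0,0.002],[0,-1.8,0,0,0.002],[0,-2.4,0,0,0.002]]}' | python3 drive.py
echo '{"segments":[[0,-0.6,0,0,0.002],[0,-1.2,0,0,0.002],[0,-1.8,0,0,0.002],[0,-2.4,0,0,0.002],[0,-3,0,0,0.002]]}' | python3 drive.py
echo '{"segments":[[0,-0.6,0,0,0.002],[0,-1.2,0,0,0.002],[0,-1.8,0,0,0.002],[0,-2.4,0,0,0.002],[0,-3,0,0,0.002]]}' | python3 drive.py
echo '{"segments":[[0,-0.6,0,0,0.002],[0,-1.2,0,0,0.002],[0,-1.8,0,0,0.002],[0,-2.4,0,0,0.002],[0,-3,0,0,0.002]]}' | python3 drive.py
echo '{"segments":[[0,-0.6,0,0,0.002],[0,-1,0,0,0.002],[0,-1.2,0,0,0.002],[0,-1.2,0,0,0.002],[0,-1.2,0,0,0.002]]}' | python3 drive.py
python3 - <<'E'
from h import *
t=bot.camera("top");s=bot.camera("side")
a=cv2.resize(s[200:300,220:350],None,fx=3,fy=3,interpolation=2);b=cv2.resize(t[160:290,245:345],None,fx=4,fy=4,interpolation=2)
c=np.zeros((520,800,3),np.uint8);c[:300,:390]=a;c[:520,400:]=b
cv2.imwrite("pics/c6.png",cv2.convertScaleAbs(c,alpha=1.4))
E
```

```text
time: 9.55
ee_pos: [0.4889, 0.0051, 0.0788]
tcp_rot: [179.9, -2.1, 98.1]
wrist_force: [7.8, 1.7, 3.5]
opening: 0.0076
grasp_force: 58.8
time: 9.97
ee_pos: [0.4591, 0.0006, 0.0788]
tcp_rot: [179.9, -2.1, 98.1]
wrist_force: [8.4, 0.3, 2.2]
opening: 0.0078
grasp_force: 58.7
time: 10.38
ee_pos: [0.4294, -0.0039, 0.0788]
tcp_rot: [179.9, -2.1, 98.1]
wrist_force: [8.2, -1.5, 2.1]
opening: 0.0077
grasp_force: 58.7
time: 10.8
ee_pos: [0.3996, -0.0083, 0.0788]
tcp_rot: [180.0, -2.1, 98.1]
wrist_force: [8.5, -2.3, 1.6]
opening: 0.0077
grasp_force: 58.7
time: 11.22
ee_pos: [0.3869, -0.0102, 0.0788]
tcp_rot: [-179.9, -2.0, 98.0]
wrist_force: [1.5, -5.2, 5.8]
opening: 0.0083
grasp_force: 59.2
```

View pics/c6.png

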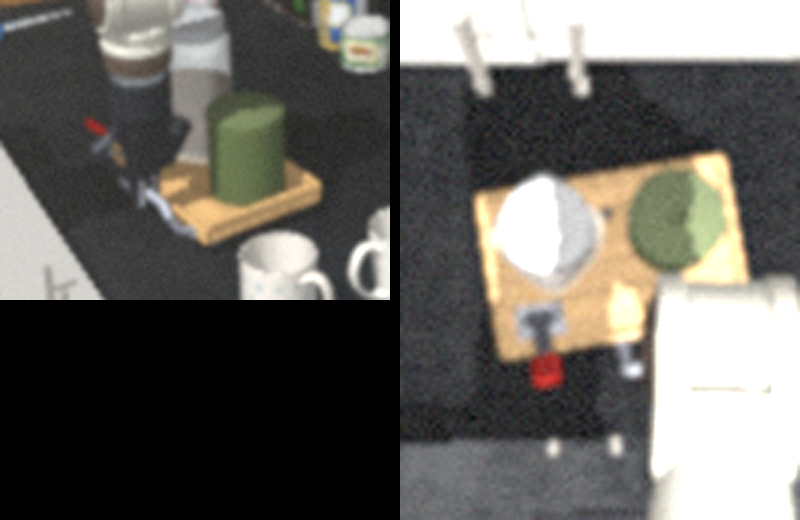

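The caddy is out with both vessels upright: jar lid at crop (545,228), canister lid at (676,220), raised pad at (546,370). Check their coordinates.

Run:
```python
from h import *
c=lambda u,v:(245+(u-400)/4-.4,160+v/4-.4)
print("jar lid",onz("top",c(545,228),.217),"can",onz("top",c(676,220),.162))
fl,bl=onz("top",c(502,361),.04),onz("top",c(474,190),.048);br=onz("top",c(728,152),.048)
print(fl,bl,br,"yaw",np.degrees(np.arctan2(-(bl-br)[0],(bl-br)[1])))
t=bot.camera("top");r=red(t,260,305,235,270);print(r[:3],onz("top",r[:2],.094))
```

```text
jar lid [0.5058 0.1193 0.217 ] can [ 0.5168 -0.0036  0.162 ]
[0.389  0.1701 0.04  ] [0.5633 0.1971 0.048 ] [ 0.5987 -0.0652  0.048 ] yaw 7.686105363530568
(np.float64(281.35593220338984), np.float64(252.66101694915255), 59) [0.3762 0.1229 0.094 ]
```

Both vessels are clear, with about 55 mm to spare before the front edge. I'll release, rise, and move over the pedal with the fingers shut to press it down.

Scaled: -0.05 m is -5, -0.02 m is -2.

```bash
echo '{"segments":[[0,0,0,0,0.05],[0,0,0,0,0.05],[0,0,0,0,0.05],[0,0,-2,0,0.05],[0,0,-5,0,0.05]]}' | python3 drive.py
echo '{"segments":[[0,0,-3.5,0,0],[0,0,-6,0,0],[0,0,-6,0,0]]}' | python3 drive.py
python3 - <<'E'
from h import *
plan(.374,.1237,.16,98.1)
t=bot.camera("top");r=red(t,260,305,235,270);print(r[:3],onz("top",r[:2],.094))
E
```

```text
time: 11.78
ee_pos: [0.3849, -0.0111, 0.1259]
tcp_rot: [-179.5, -2.2, 98.1]
wrist_force: [0.9, -0.2, 1.5]
opening: 0.0497
grasp_force: 0.0
time: 12.03
ee_pos: [0.3887, -0.0136, 0.1925]
tcp_rot: [179.8, -2.1, 98.1]
wrist_force: [0.8, -0.3, 0.8]
opening: 0.0139
grasp_force: 0.0
shift [0.1367 0.0047 0.0376] turn -0.014844897968373516 (tool z is down: +turn = -yaw) t 12.0333
(np.float64(281.36206896551727), np.float64(252.5344827586207), 58) [0.3767 0.1229 0.094 ]
```

Scaled: 0.1367 m is 13.67, 0.105 m is 10.5.

```bash
echo '{"segments":[[3.5,0.1,0,0,0],[7,0.3,0,0,0],[10.5,0.4,1,0,0],[13.67,0.5,3,0,0],[13.67,0.5,3.7,0,0]]}' | python3 drive.py
echo '{"segments":[[0,0,0,0,0],[0,0,1,0,0],[0,0,2,0,0],[0,0,3,0,0]]}' | python3 drive.py
python3 - <<'E'
from h import *
plan(.370,.123,.10,98.1)
E
```

```text
time: 12.5
ee_pos: [0.371, 0.1275, 0.153]
tcp_rot: [-179.6, -2.2, 98.3]
wrist_force: [-0.9, -1.0, -0.4]
opening: -0.0003
grasp_force: 0.0
time: 12.83
ee_pos: [0.3725, 0.124, 0.1254]
tcp_rot: [-179.8, -2.2, 98.0]
wrist_force: [-5.5, -0.8, 7.7]
opening: -0.0002
grasp_force: 4.3
shift [-0.0016 -0.0025  0.0254] turn -0.13207260702495205 (tool z is down: +turn = -yaw) t 12.8333
```

Contact made. Press on along the arc, forward and down.

Scaled: 0.018 m is 1.8, 0.012 m is 1.2.

```bash
echo '{"segments":[[0,-0.2,0.6,0,0],[0,-0.4,1.2,0,0],[0,-0.5,1.8,0,0]]}' | python3 drive.py
echo '{"segments":[[0,-0.2,0.7,0,0],[0,-0.3,1.4,0,0],[0,-0.3,1.8,0,0],[0,-0.3,2.1,0,0]]}' | python3 drive.py
python3 - <<'E'
from h import *
t=bot.camera("top");s=bot.camera("side");r=red(s,230,300,225,265);print(r)
E
```

```text
time: 13.08
ee_pos: [0.3673, 0.1243, 0.1074]
tcp_rot: [-179.8, -2.2, 98.0]
wrist_force: [0.3, -0.1, 0.2]
opening: 0.0003
grasp_force: 0.0
time: 13.42
ee_pos: [0.364, 0.1252, 0.0864]
tcp_rot: [-179.8, -2.2, 98.1]
wrist_force: [-0.6, -0.3, 0.0]
opening: 0.0001
grasp_force: 0.0
(np.float64(251.47619047619048), np.float64(252.66666666666666), 21, np.int64(247), np.int64(255), np.int64(251), np.int64(254))
```

It seems to have snapped down. Press a little more to confirm the stop.

```bash
echo '{"segments":[[0,0,0.2,0,0],[0,0,0.4,0,0],[0,0,0.5,0,0]]}' | python3 drive.py
```

```text
time: 13.77
ee_pos: [0.3646, 0.1257, 0.0841]
tcp_rot: [-179.9, -2.2, 98.1]
wrist_force: [-9.4, -3.1, 27.0]
opening: 0.0003
grasp_force: 13.5
```

The fingertips meet a firm stop at 27 N, at the pad's level height. Retreat and look.

Scaled: -0.12 m is -12, -0.11 m is -11.

```bash
echo '{"segments":[[0,0,-2,0,0],[0,0,-5.5,0,0],[0,0,-9,0,0],[0,-2,-11,0,0],[0,-5,-12,0,0]]}' | python3 drive.py
echo '{"segments":[[-3.5,0,0,0,0],[-7,0,0,0,0],[-10,0,0,0,0],[-13,0,0,0,0],[-13,0,0,0,0]]}' | python3 drive.py
python3 - <<'E'
from h import *
t=bot.camera("top");s=bot.camera("side")
r=red(t,260,305,235,275);q=red(s,230,300,225,270);print(r,q,onz("top",r[:2],.058),tri(q[:2],r[:2]))
a=cv2.resize(s[200:300,220:350],None,fx=3,fy=3,interpolation=2);b=cv2.resize(t[160:290,245:345],None,fx=4,fy=4,interpolation=2)
c=np.zeros((520,800,3),np.uint8);c[:300,:390]=a;c[:520,400:]=b
cv2.imwrite("pics/c7.png",cv2.convertScaleAbs(c,alpha=1.4))
E
```

```text
time: 14.18
ee_pos: [0.3171, 0.1143, 0.205]
tcp_rot: [180.0, -2.2, 98.0]
wrist_force: [-0.8, 0.8, 1.0]
opening: 0.0001
grasp_force: 0.0
time: 14.6
ee_pos: [0.3344, -0.0182, 0.1973]
tcp_rot: [-179.9, -2.1, 97.8]
wrist_force: [-0.4, 0.6, 0.1]
opening: 0.0001
grasp_force: 0.0
(np.float64(282.0), np.float64(255.22222222222223), 63, np.int64(278), np.int64(286), np.int64(251), np.int64(260)) (np.float64(250.57692307692307), np.float64(252.42307692307693), 26, np.int64(247), np.int64(255), np.int64(251), np.int64(254)) [0.3663 0.1216 0.058 ] (array([0.3668, 0.1217, 0.0502]), np.float64(0.0010004379729410579))
```

View pics/c7.png

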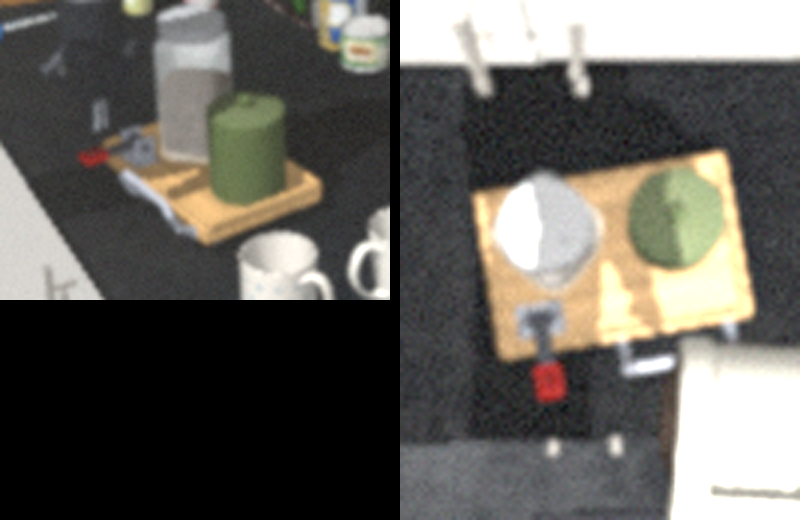

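The pedal is level: the pad triangulates to z = 0.050, the same as at the start with the brake on. Jar and canister stand on the caddy in front of the cabinet, and the arm is clear.

```bash
python3 -c "from workcell import bot;print(bot.job_done())"
```

```text
the job is handed in; nothing more can be done
None
```

The caddy is out with its brake locked: the jar and canister stand on it about 50 mm or more clear of the cabinet, it sits about 55 mm inside the worktop edge, and I handed the job in at about 15 s; no verdict came back.

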